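# Stand the long filter cartridge up at the bench stop

### The arm

A 7-joint arm with a two-finger parallel gripper is mounted at the origin on the work surface. World frame = base frame: x ahead of the robot, y to its left, z up, the work surface at z = 0. Lengths are in m, angles in rad, forces in N, time in s.
With the tool pointing down it reaches from about 0.425 to 0.95 m from the base axis. Payload 16.7 kg.
Tool frame: the origin (TCP) lies midway between the tips of the shut fingers; the grasp point (between the pads) lies 19 mm behind it; z points along the fingers, y is the direction in which the jaws open and shut (so a half turn about z gives the same grasp; the last joint's range is limited). The gripper opens to 94 mm and grips with 3 to 60 N. Pads are 16 mm wide; open, the fingers measure 119 mm over their backs; the gripper's body (75 mm by 177 mm) begins 78 mm behind the grasp point.
Start: joints at [1.165, 0.426, 0.074, 1.606, -0.034, 1.111, -0.067], TCP at [0.171, -0.653, 0.205] pointing down, gripper open.
Joint ranges: [-2.85, 2.85], [-0.5, 2.14], [-1.23, 1.37], [0.21, 2.46], [-1.02, 4.16], [0.16, 2.05], [-2.73, 2.73]. Speed limits (rad/s): [1.89, 1.89, 2.39, 2.39, 3.01, 3.01, 3.01].

### API

Orientations are given as a unit quaternion [w, x, y, z].
In Python, from station import ctrl, vision, workorder gives the robot as it stands.
- The arm moves only by the shell command python3 -m handwheel 'ROWS' [OPENING]. ROWS is JSON, a list of rows, each an object with "xyz": the shift along the tool's x, y, z in cm, a list of three; "delta_rot": the turn, a rotation vector about the tool's x, y, z in degrees, a list of three. A call has 1 to 8 rows; each row is the pose to reach, as a shift and turn from the pose commanded when the call began, along the tool's axes at that moment; what a row does not reach only later rows make up. A row lasts 1/10 s, in which the tool goes at most 50 mm and 8.59 degrees, less where a joint would pass 70% of its speed; a pose out of reach is approached as far as the arm can. A call with a gripper value outside its range is refused whole. OPENING is the closure, from 0 (fully open) to 1 (shut), set as the call begins (- or left out, the last holds). The fingers move at their own pace and stop on an object; the grip force is fixed at half the most. Time passes only in rows, so rows that repeat a pose let the fingers close. It gives the time, the measured TCP pose, the force and the opening at its end, in the units of the state.
- ctrl.get_obs(): the state, without advancing time (a new reading comes with each control period).
- vision.capture(name): name is "scene" or "top"; returns the picture (480x640x3 uint8, blue, green, red); there is no depth.
- vision.camera_info(name): a dict with "intrinsics" (3x3 intrinsics, pixels), "k1" (the pictures are not rectified: a ray, as slopes to the right and down, at radius r is drawn at 1 + k1 r^2 times it, then the intrinsics apply), "xyz" and "attitude" of the camera in the world. Camera axes: x right, y down, z forward; pixel columns grow to the right and rows downward; lengths in m; the calibration is good to about 2 mm. A picture is of the moment at which its call begins. camera_info takes no time and is no camera call.
- workorder.close_job(): hands the job in, once; it reports no verdict.
Trained networks look in the newest picture that a camera, given by its name, has taken for a name from the list of things; names that differ only in an ending like _2 or _b are one class to them, and where a whole thing is asked for, a point or a joint stands for the part that bears it (a point fixed in the world has none). Each returns a list of dicts, best first, with "confidence" (0 to 1); they miss things now and then, are a little off and sometimes report something else, mostly with a low value. They report only what shows in the picture. A call takes as long as a camera call. They do not tell look-alikes from the thing itself.
- vision.regions_of(target, camera): "region" (480x640 bool, what is visible of it) and "rect" ([left, top, right, bottom] in pixels, round what is visible of it).
- vision.landmark_of(target, camera): "uv" ([column, row] in pixels: a listed point, or the origin of a listed thing).
The state is a dict: "clock": time; "qpos": joint angles; "joint_velocities": joint speeds; "joint_torque": joint torques, N m; "eef_pos": TCP position; "ee_rot": TCP orientation; "wrist_force": force on the tool from outside, world axes, zero at the start; "wrist_torque": the same for the moment, N m; "gripper_width": finger opening in m.
Only numpy, scipy, OpenCV 4.12 (cv2) and the standard library are available. Lean on these libraries where they do the work, as an engineer would, in place of code of your own. Each camera call takes 0.05 s, during which the arm holds its last target.

### The job

Two fume-filter cartridges lie on the bench with their feet towards the aluminium stop. Take the longer one by its knob, slide it along the bench until its foot butts squarely against the stop, then raise the knob end, with the foot staying down on the bench at the stop, until it stands upright. Leave it standing by itself close against the stop, and do not disturb the short cartridge.

Things in the scene. Friction and masses are not known exactly. Their poses are not given: they have to be found in the camera images.
- long_cartridge: Long fume-filter cartridge, lying loose: banded grey cylinder, black ends, 56 mm diameter, 130 mm long, 0.25-0.5 kg. Origin: centre of the flat foot face (end without knob); x axis runs along the cylinder from foot to knob. Starts level, axis 28 mm above the bench, foot 25-50 mm from the stop, square to it within 6 degrees. Upright: x axis up, origin at bench height.
- long_knob (a point): Centre of the long cartridge's black ball knob, 32 mm diameter, on the cartridge axis 32 mm beyond the head face, 162 mm from the foot face, on a neck 14 mm thick. The ball turns easily between two finger pads, so the cartridge can swing up while the gripper keeps pointing down. The point's axes are the cartridge's.
- short_cartridge: Short fume-filter cartridge, a bystander lying beside the long one, on either side, roughly parallel, axes about 150 mm apart: same diameter, knob and neck, but its cylinder is only 70 mm long. Origin: centre of its foot face; x axis from foot to knob (ball centre at x = +102 mm).
- bench_stop: Stop: aluminium fence fixed to the bench, 340 mm long, 80 mm high, upright plate 20 mm thick, base flange behind to 70 mm from the face. Origin: at bench height, mid-length of the flat face that looks towards the cartridges. x points into the face (cartridges lie at negative x), y along the face, z up. Its place and yaw vary.
Mind the look-alikes: they are no part of the job. Several things have the shape of the long_cartridge; the one meant has the colours described above.

How it is judged:
By the outcome, as a careful person would: the job done as asked, in the order asked, and still so for the second after the job is handed in, with the robot touching nothing.
It also fails if it takes over 42 s, if anything falls off the work surface, if the arm or the gripper's body presses on something with over 40 N, if the wrist force passes 120 N, or if a joint passes its speed limit or range.

## Working session

There is one attempt and no reset: what is moved stays moved. The work goes in short steps, Python scripts to look and compute and a shell command to move; the robot and the scene stay as the last step left them, time stands still between calls to the robot, and variables do not carry over. Pictures are saved under pics/ and viewed, and the job is handed in when it is done.

```bash
ls; mkdir -p pics; cat > h.py <<'E'
import numpy as np, cv2
from station import ctrl, vision, workorder
from scipy.spatial.transform import Rotation as R
def Rq(q): return R.from_quat([q[1],q[2],q[3],q[0]])
def cam(n):
    i=vision.camera_info(n); K=np.array(i["intrinsics"]); a=np.array(i["attitude"],float)
    Rm=Rq(a).as_matrix() if a.size==4 else a.reshape(3,3)
    return K,i["k1"],np.array(i["xyz"]),Rm
def ray(n,uv):
    K,k1,p,Rm=cam(n); d=np.linalg.solve(K,[uv[0],uv[1],1])[:2]; r=np.hypot(*d); u=r
    for _ in range(50): u=r/(1+k1*u*u)
    s=d*(u/r if r>0 else 1); return p,Rm@np.array([s[0],s[1],1])
def at_z(n,uv,z):
    p,d=ray(n,uv); return p+d*(z-p[2])/d[2]
def proj(n,X):
    K,k1,p,Rm=cam(n); c=Rm.T@(np.array(X)-p); s=c[:2]/c[2]; s=s*(1+k1*(s@s)); return (K@[s[0],s[1],1])[:2]
E
python3 - <<'E'
from h import *
for n in("scene","top"):
    print(vision.camera_info(n)); cv2.imwrite(f"pics/{n}0.png",vision.capture(n))
o=ctrl.get_obs(); print({k:np.round(o[k],3) for k in o})
for n in("scene","top"):
  for t in("long_cartridge","long_knob","short_cartridge","bench_stop"):
    print(n,t,[(np.round(d["uv"],1).tolist(),round(d["confidence"],2)) for d in vision.landmark_of(t,n)])
  for t in("long_cartridge","short_cartridge","bench_stop"):
    print(n,t,[(d["rect"],round(d["confidence"],2)) for d in vision.regions_of(t,n)])
E
```

```text
pics
{'intrinsics': array([[435.84661716,   0.        , 322.49233299],
       [  0.        , 435.84661716, 240.02576656],
       [  0.        ,   0.        ,   1.        ]]), 'k1': -0.10000897438244963, 'xyz': array([ 0.76496682, -0.29302759,  0.6051896 ]), 'attitude': array([-0.27357152,  0.86383969,  0.40426106, -0.12454966])}
{'intrinsics': array([[489.56827254,   0.        , 320.26301591],
       [  0.        , 489.56827254, 242.18990543],
       [  0.        ,   0.        ,   1.        ]]), 'k1': -0.10566660449922609, 'xyz': array([ 0.37884637, -0.05307061,  0.85661421]), 'attitude': array([-0.05203499,  0.70894352, -0.7015305 ,  0.05046199])}
{'clock': np.float64(0.1), 'qpos': array([ 1.165,  0.427,  0.074,  1.607, -0.034,  1.111, -0.067]), 'joint_velocities': array([-0.002, -0.001,  0.001, -0.   ,  0.001,  0.001,  0.001]), 'joint_torque': array([ 8.0000e-03, -9.3748e+01,  3.6770e+00, -4.5504e+01, -4.9000e-02,
        1.7000e-02,  0.0000e+00]), 'eef_pos': array([ 0.171, -0.652,  0.205]), 'ee_rot': array([-0.001,  0.992,  0.128, -0.   ]), 'wrist_force': array([-0.032,  0.183, -0
[... 426 characters left out ...]
0.0], 0.69), ([208.7, 202.4, 320.4, 239.0], 0.55)]
scene short_cartridge [([363.2, 225.7, 491.6, 465.9], 0.41)]
scene bench_stop [([364.7, 224.1, 496.2, 465.1], 0.91)]
top long_cartridge [([376.8, 360.0], 0.75), ([351.7, 156.2], 0.69), ([458.2, 187.5], 0.59)]
top long_knob [([512.6, 120.3], 0.87), ([307.5, 292.5], 0.81), ([377.9, 238.5], 0.71)]
top short_cartridge [([272.9, 188.6], 0.9)]
top bench_stop [([306.7, 154.9], 0.84), ([351.5, 155.8], 0.51)]
top long_cartridge [([302.2, 283.8, 385.6, 372.0], 0.81), ([448.5, 112.0, 520.9, 195.1], 0.72), ([338.9, 149.6, 391.1, 246.1], 0.65)]
top short_cartridge [([258.7, 184.1, 300.9, 256.6], 0.58)]
top bench_stop [([205.6, 88.8, 403.3, 188.6], 0.81)]
```

View pics/scene0.png

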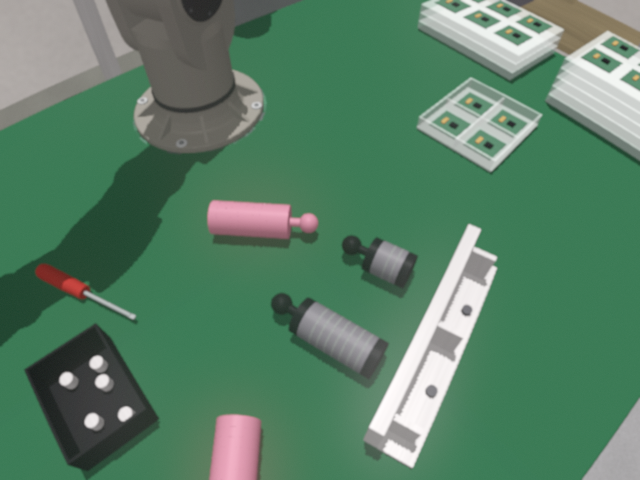

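View pics/top0.png

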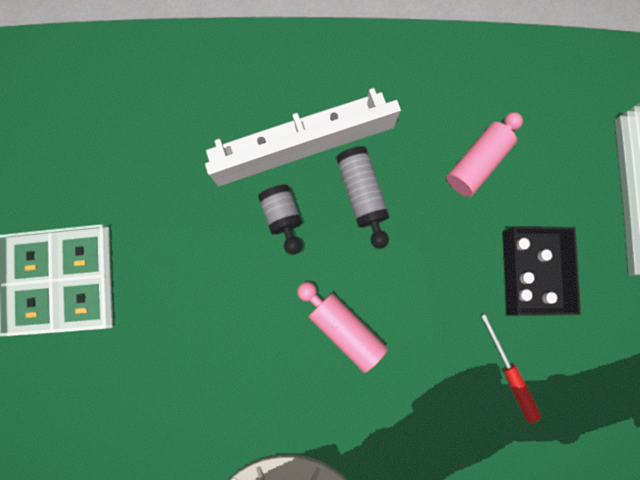

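```bash
python3 - <<'E'
from h import *
im=cv2.imread("pics/top0.png"); cv2.imwrite("pics/crop0.png",cv2.resize(im[130:270,230:430],None,fx=4,fy=4,interpolation=cv2.INTER_CUBIC))
for n,uv,z in [("top",(351.7,156.2),.028),("top",(377.9,238.5),.028),("top",(272.9,188.6),.028),("top",(306.7,154.9),0),("scene",(413.9,333.6),0),("top",(458,187.5),.028),("top",(512.6,120.3),.028)]:
    print(n,uv,at_z(n,uv,z).round(4), proj("scene",at_z(n,uv,z)).round(1))
E
```

```text
top (351.7, 156.2) [ 0.6536 -0.1043  0.028 ] [373.4 358.3]
top (377.9, 238.5) [ 0.5073 -0.1493  0.028 ] [282.5 303.5]
top (272.9, 188.6) [0.5934 0.033  0.028 ] [410.8 273.8]
top (306.7, 154.9) [ 0.6645 -0.0241  0.    ] [415.6 336.4]
scene (413.9, 333.6) [ 0.6597 -0.0228  0.    ] [413.9 333.6]
top (458, 187.5) [ 0.5995 -0.2914  0.028 ] [237.7 416.5]
top (512.6, 120.3) [ 0.7276 -0.3981  0.028 ] [225.3 566.2]
```

View pics/crop0.png

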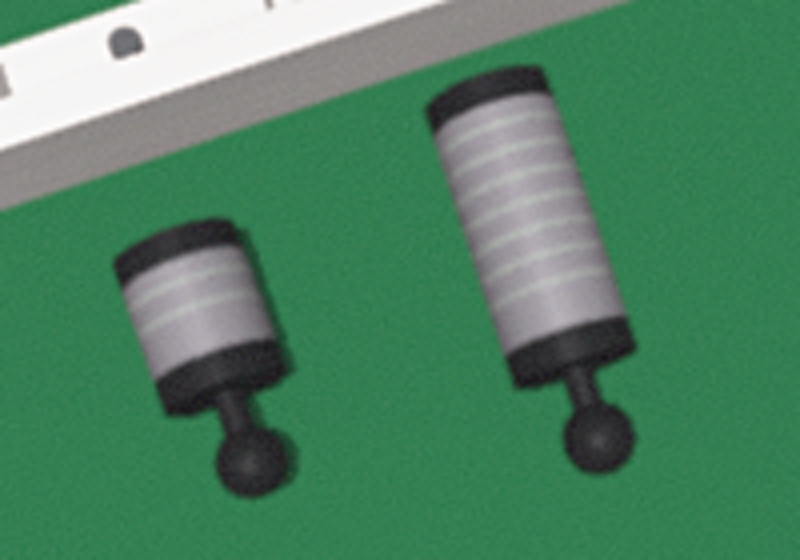

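```bash
python3 - <<'E'
from h import *
im=cv2.imread("pics/top0.png"); cv2.imwrite("pics/crop1.png",cv2.resize(im[80:200,200:410],None,fx=3.8,fy=3.8,interpolation=cv2.INTER_CUBIC))
def tri(u,v):
    A=[];b=[]
    for n,x in(("top",u),("scene",v)):
        p,d=ray(n,x); d/=np.linalg.norm(d); P=np.eye(3)-np.outer(d,d); A.append(P); b.append(P@p)
    return np.linalg.solve(sum(A),sum(b))
print(tri((377.9,238.5),(282.5,304.1)),tri((351.7,156.2),(376.7,360)))
print(at_z("scene",(376.7,360),.028),at_z("scene",(282.5,304.1),.028))
E
```

```text
[ 0.50749901 -0.14954534  0.02663969] [ 0.6563614  -0.10294094  0.02384604]
[ 0.6583448  -0.10252714  0.028     ] [ 0.50806898 -0.1499398   0.028     ]
```

View pics/crop1.png

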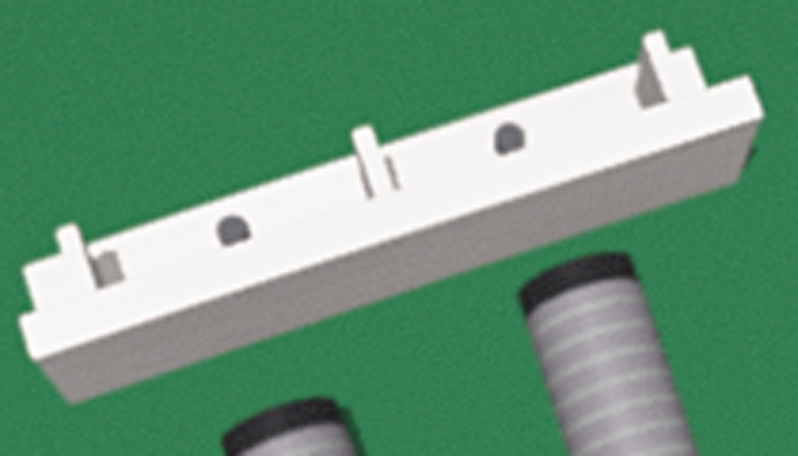

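```bash
cat >> h.py <<'E'
def mask(im):
    hsv=cv2.cvtColor(im,cv2.COLOR_BGR2HSV); g=(hsv[...,0]>55)&(hsv[...,0]<95)&(hsv[...,1]>100); return ~g
def sil(n,foot,ax,L,shape=(480,640),s=4):
    # foot, axis unit vector, cylinder length
    ax=np.array(ax)/np.linalg.norm(ax); a=np.cross(ax,[.3,.5,.81]); a/=np.linalg.norm(a); b=np.cross(ax,a)
    t=np.linspace(0,2*np.pi,40,endpoint=False); m=np.zeros((shape[0],shape[1]),np.uint8)
    circ=lambda x,r:[foot+ax*x+r*(np.cos(k)*a+np.sin(k)*b) for k in t]
    sph=[];c=foot+ax*(L+.032)
    for th in np.linspace(0,np.pi,13): sph+= [c+ax*.016*np.cos(th)+.016*np.sin(th)*(np.cos(k)*a+np.sin(k)*b) for k in t]
    for P in (circ(0,.028)+circ(L,.028),circ(L,.007)+circ(L+.032,.007),sph):
        h=cv2.convexHull(np.array([proj(n,p) for p in P],np.float32))
        cv2.fillConvexPoly(m,np.round(h*16).astype(np.int32),1,lineType=cv2.LINE_8,shift=4)
    return m>0
E
python3 - <<'E'
from h import *
from scipy.optimize import minimize
ims={n:mask(cv2.imread(f"pics/{n}0.png")) for n in("scene","top")}
def cc(n,uv):
    k,l=cv2.connectedComponents(ims[n].astype(np.uint8)); return l==l[uv[1],uv[0]]
def fit(seed,L,x0,cams):
    M={n:cc(n,seed[n]) for n in cams}
    def f(p):
        ax=np.array([np.cos(p[2]),np.sin(p[2]),0]); k=np.array([p[0],p[1],.028]); foot=k-ax*(L+.032)
        return sum((sil(n,foot,ax,L)^M[n]).sum() for n in cams)
    r=minimize(f,x0,method="Nelder-Mead",options=dict(initial_simplex=[x0,*[np.array(x0)+d for d in np.diag([.006,.006,.06])]],xatol=1e-5,fatol=.5,maxiter=150))
    p=r.x; print(cams,[int(M[n].sum()) for n in cams],"knob",p[:2].round(4),"yaw",np.degrees(p[2]).round(2),"foot",(p[:2]-(L+.032)*np.array([np.cos(p[2]),np.sin(p[2])])).round(4),r.fun)
for c in(["top"],["scene"],["top","scene"]):
    fit({"top":(362,190),"scene":(340,335)},.13,[.5075,-.1497,np.arctan2(-.046,-.15)],c)
    fit({"top":(280,205),"scene":(388,262)},.07,[.495,.0,np.arctan2(-.046,-.15)],c)
for z,a,b in((0,(219.7,186.1),(394.2,127.4)),(.08,(209.7,174.2),(400.8,110.8))):
    A=at_z("top",a,z);B=at_z("top",b,z); d=A-B; print(z,A.round(4),B.round(4),np.linalg.norm(d).round(4),"normal yaw",np.degrees(np.arctan2(-d[0],d[1])).round(2),((A+B)/2).round(4))
E
```

```text
Traceback (most recent call last):
  File "h.py", line 27, in sil
    h=cv2.convexHull(np.array([proj(n,p) for p in P],np.float32))
                               ~~~~^^^^^
  File "h.py", line 16, in proj
    K,k1,p,Rm=cam(n); c=Rm.T@(np.array(X)-p); s=c[:2]/c[2]; s=s*(1+k1*(s@s)); return (K@[s[0],s[1],1])[:2]
              ~~~^^^
  File "h.py", line 6, in cam
    i=vision.camera_info(n); K=np.array(i["intrinsics"]); a=np.array(i["attitude"],float)
ValueError: time passes only in moves, steps and waits
```

```bash
sed -i 's/^def cam(n):/import functools\n@functools.cache\ndef cam(n):/' h.py
cat > fit.py <<'E'
from h import *
from scipy.optimize import minimize
def fit(ims,seed,L,x0,cams):
    M={}
    for n in cams:
        k,l=cv2.connectedComponents(ims[n].astype(np.uint8)); M[n]=l==l[seed[n][1],seed[n][0]]
    x0=np.array(x0)
    def f(p):
        ax=np.array([np.cos(p[2]),np.sin(p[2]),0]); k=np.array([p[0],p[1],.028]); foot=k-ax*(L+.032)
        return sum((sil(n,foot,ax,L)^M[n]).sum() for n in cams)
    r=minimize(f,x0,method="Nelder-Mead",options=dict(initial_simplex=[x0,*[x0+d for d in np.diag([.006,.006,.06])]],xatol=1e-5,fatol=.5,maxiter=100))
    p=r.x; print(cams,[int(M[n].sum()) for n in cams],"knob",p[:2].round(4),"yaw",np.degrees(p[2]).round(2),"foot",(p[:2]-(L+.032)*np.array([np.cos(p[2]),np.sin(p[2])])).round(4),r.fun)
E
python3 - <<'E'
from fit import *
ims={n:mask(cv2.imread(f"pics/{n}0.png")) for n in("scene","top")}
for c in(["top"],["scene"],["top","scene"]):
    fit(ims,{"top":(362,190),"scene":(340,335)},.13,[.5075,-.1497,np.arctan2(-.046,-.15)],c)
    fit(ims,{"top":(280,205),"scene":(388,262)},.07,[.495,.0,np.arctan2(-.046,-.15)],c)
for z,a,b in((0,(219.7,186.1),(394.2,127.4)),(.08,(209.7,174.2),(400.8,110.8))):
    A=at_z("top",a,z);B=at_z("top",b,z); d=A-B; print(z,A.round(4),B.round(4),np.linalg.norm(d).round(4),"normal yaw",np.degrees(np.arctan2(-d[0],d[1])).round(2),((A+B)/2).round(4))
print(ctrl.get_obs()["clock"])
E
```

```text
['top'] [2804] knob [ 0.5064 -0.1512] yaw -162.48 foot [ 0.6609 -0.1024] 167.0
['top'] [1752] knob [ 0.4944 -0.0024] yaw -160.39 foot [0.5905 0.0318] 142.0
['scene'] [26891] knob [ 0.5098 -0.1494] yaw -163.1 foot [ 0.6648 -0.1023] 22489.0
['scene'] [26891] knob [ 0.4951 -0.0007] yaw -159.82 foot [0.5908 0.0345] 24797.0
['top', 'scene'] [2804, 26891] knob [ 0.5068 -0.1506] yaw -162.84 foot [ 0.6616 -0.1028] 22711.0
['top', 'scene'] [1752, 26891] knob [ 0.4947 -0.0021] yaw -159.82 foot [0.5904 0.0331] 24936.0
0 [0.6047 0.1326 0.    ] [ 0.7196 -0.1847  0.    ] 0.3375 normal yaw 19.91 [ 0.6622 -0.0261  0.    ]
0.08 [0.6037 0.1328 0.08  ] [ 0.7177 -0.1842  0.08  ] 0.3369 normal yaw 19.77 [ 0.6607 -0.0257  0.08  ]
0.8
```

```bash
cat > go.py <<'E'
import sys
from h import *
def go(x,y,z,yaw):
    o=ctrl.get_obs(); Rt=Rq(o["ee_rot"]); p=np.array(o["eef_pos"])
    d=Rt.inv().apply(np.array([x,y,z])-p)*100
    c,s=np.cos(np.radians(yaw)),np.sin(np.radians(yaw))
    Rg=R.from_matrix(np.array([[c,s,0],[s,-c,0],[0,0,-1]]))
    print("t",round(float(o["clock"]),2),"p",p.round(4),"w",round(float(o["gripper_width"]),4),"F",np.round(o["wrist_force"],1))
    print("xyz cm",d.round(2),"rot deg",np.degrees((Rt.inv()*Rg).as_rotvec()).round(2))
if __name__=="__main__": go(*map(float,sys.argv[1:]))
E
python3 go.py .507 -.1505 .12 17.4; python3 -c "
from h import *
print(at_z('top',(307,292),.028),at_z('top',(385,355),.05))"
```

```text
t 0.8 p [ 0.1714 -0.6529  0.2055] w 0.0942 F [ 0.1 -0.1  0.8]
xyz cm [ 45.22 -40.07   8.55] rot deg [-0.   -0.   -2.69]
[ 0.41472697 -0.02909841  0.028     ] [ 0.31281861 -0.15763298  0.05      ]
```

```bash
python3 -m handwheel '[{"xyz":[3,-2.7,0],"delta_rot":[0,0,0]},{"xyz":[6.5,-5.8,0],"delta_rot":[0,0,-0.5]},{"xyz":[10,-9,0],"delta_rot":[0,0,-1]},{"xyz":[13.5,-12,0],"delta_rot":[0,0,-1.5]},{"xyz":[17,-15,0],"delta_rot":[0,0,-2]},{"xyz":[20.5,-18.2,0],"delta_rot":[0,0,-2.7]},{"xyz":[24,-21.3,0],"delta_rot":[0,0,-2.7]},{"xyz":[27.5,-24.4,0],"delta_rot":[0,0,-2.7]}]' 0; python3 go.py .507 -.1505 .12 17.4
```

```text
clock: 1.6
eef_pos: [0.3762, -0.3454, 0.2058]
ee_rot: [0.0, 0.988, 0.151, 0.0]
wrist_force: [0.6, -0.7, -0.3]
gripper_width: 0.094
t 1.6 p [ 0.3762 -0.3454  0.2058] w 0.094 F [ 0.6 -0.7 -0.3]
xyz cm [ 18.31 -14.69   8.58] rot deg [ 0.04 -0.02  0.01]
```

```bash
python3 -m handwheel '[{"xyz":[3.5,-2.8,0],"delta_rot":[0,0,0]},{"xyz":[7,-5.6,0],"delta_rot":[0,0,0]},{"xyz":[10.5,-8.5,0],"delta_rot":[0,0,0]},{"xyz":[14,-11.3,1],"delta_rot":[0,0,0]},{"xyz":[17,-13.7,4],"delta_rot":[0,0,0]},{"xyz":[18.3,-14.7,7],"delta_rot":[0,0,0]},{"xyz":[18.3,-14.7,8.5],"delta_rot":[0,0,0]},{"xyz":[18.3,-14.7,8.5],"delta_rot":[0,0,0]}]' 0; python3 -m handwheel '[{"xyz":[0,0,0],"delta_rot":[0,0,0]}]';python3 go.py .507 -.1505 .009 17.4
python3 - <<'E'
from h import *
for n in("scene","top"): cv2.imwrite(f"pics/{n}1.png",vision.capture(n))
E
```

```text
clock: 2.4
eef_pos: [0.505, -0.1511, 0.1186]
ee_rot: [-0.001, 0.988, 0.152, -0.002]
wrist_force: [0.1, -0.5, 1.6]
gripper_width: 0.0938
clock: 2.5
eef_pos: [0.5061, -0.1523, 0.1209]
ee_rot: [0.0, 0.989, 0.151, -0.0]
wrist_force: [-0.5, -0.4, 0.0]
gripper_width: 0.0943
t 2.5 p [ 0.5061 -0.1523  0.1209] w 0.0943 F [-0.5 -0.4  0. ]
xyz cm [ 0.14 -0.15 11.19] rot deg [ 0.    0.   -0.01]
```

View pics/scene1.png

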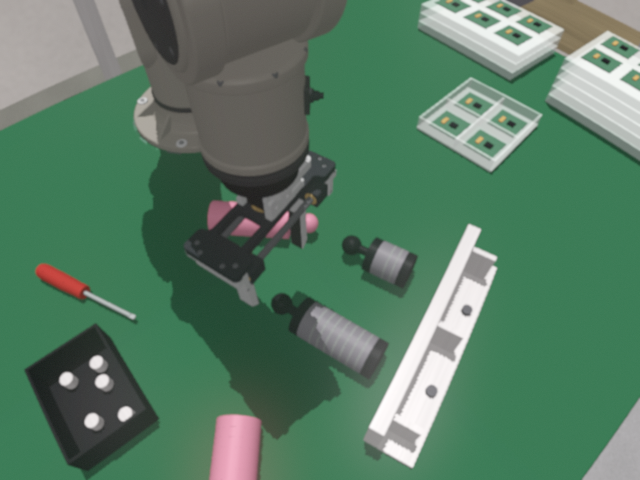

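The open fingers, at about (248,290) and (303,240), hang above the black knob at (282,303). The grey banded long cartridge, with its foot near (376,360), is the target. The pink ones at (250,220) and (235,450) are look-alikes. I'll descend now.

```bash
python3 -m handwheel '[{"xyz":[0.1,-0.1,2.5],"delta_rot":[0,0,0]},{"xyz":[0.1,-0.1,5],"delta_rot":[0,0,0]},{"xyz":[0.1,-0.1,7.5],"delta_rot":[0,0,0]},{"xyz":[0.1,-0.1,9.5],"delta_rot":[0,0,0]},{"xyz":[0.1,-0.1,10.7],"delta_rot":[0,0,0]},{"xyz":[0.1,-0.1,11.2],"delta_rot":[0,0,0]},{"xyz":[0.1,-0.1,11.2],"delta_rot":[0,0,0]},{"xyz":[0.1,-0.1,11.2],"delta_rot":[0,0,0]}]' 0; python3 go.py .507 -.1505 .009 17.4
python3 - <<'E'
from h import *
im=vision.capture("scene"); cv2.imwrite("pics/s2.png",cv2.resize(im[190:400,180:460],None,fx=2.8,fy=2.8,interpolation=cv2.INTER_CUBIC))
E
```

```text
clock: 3.4
eef_pos: [0.5073, -0.1509, 0.0094]
ee_rot: [0.0, 0.988, 0.151, 0.001]
wrist_force: [0.6, -1.0, 0.3]
gripper_width: 0.0941
t 3.4 p [ 0.5073 -0.1509  0.0094] w 0.0941 F [ 0.6 -1.   0.3]
xyz cm [-0.02 -0.05  0.04] rot deg [ 0.04 -0.06  0.  ]
```

View pics/s2.png

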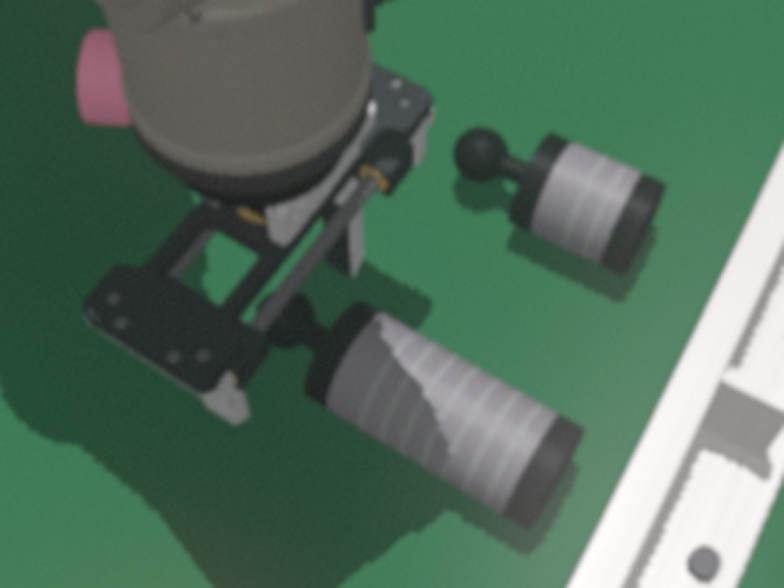

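The fingers straddle the knob, which shows at about (290,320) in the crop, at the right height. I'll close the gripper.

```bash
python3 -m handwheel '[{"xyz":[0,0,0],"delta_rot":[0,0,0]},{"xyz":[0,0,0],"delta_rot":[0,0,0]},{"xyz":[0,0,0],"delta_rot":[0,0,0]},{"xyz":[0,0,0],"delta_rot":[0,0,0]},{"xyz":[0,0,0],"delta_rot":[0,0,0]},{"xyz":[0,0,0],"delta_rot":[0,0,0]},{"xyz":[0,0,0],"delta_rot":[0,0,0]},{"xyz":[0,0,0],"delta_rot":[0,0,0]}]' 1;  python3 go.py .507 -.1505 .009 19.85
python3 - <<'E'
from h import *
im=vision.capture("scene"); cv2.imwrite("pics/s3.png",cv2.resize(im[190:400,180:460],None,fx=2.8,fy=2.8,interpolation=cv2.INTER_CUBIC))
E
```

```text
clock: 4.25
eef_pos: [0.5067, -0.1507, 0.0085]
ee_rot: [-0.0, 0.988, 0.151, -0.0]
wrist_force: [0.7, -0.8, 0.4]
gripper_width: 0.0334
t 4.25 p [ 0.5067 -0.1507  0.0085] w 0.0334 F [ 0.7 -0.8  0.4]
xyz cm [ 0.03 -0.01 -0.05] rot deg [-0.    0.   -2.44]
```

View pics/s3.png

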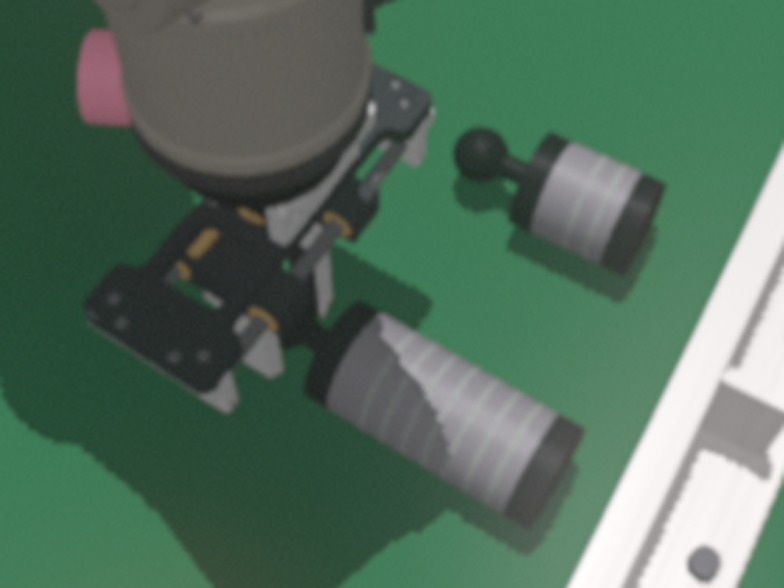

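```bash
python3 -m handwheel '[{"xyz":[0.3,0,0],"delta_rot":[0,0,-0.4]},{"xyz":[0.6,0,0],"delta_rot":[0,0,-0.8]},{"xyz":[0.9,0,0],"delta_rot":[0,0,-1.2]},{"xyz":[1.2,-0.05,0],"delta_rot":[0,0,-1.6]},{"xyz":[1.5,-0.05,0],"delta_rot":[0,0,-2]},{"xyz":[1.8,-0.1,0],"delta_rot":[0,0,-2.4]},{"xyz":[2,-0.1,0],"delta_rot":[0,0,-2.4]},{"xyz":[2,-0.1,0],"delta_rot":[0,0,-2.4]}]' 1;  python3 go.py .531 -.1419 .009 19.85
python3 - <<'E'
from h import *
im=vision.capture("scene"); cv2.imwrite("pics/s4.png",cv2.resize(im[190:400,180:460],None,fx=2.8,fy=2.8,interpolation=cv2.INTER_CUBIC))
im=vision.capture("top"); cv2.imwrite("pics/t4.png",cv2.resize(im[80:270,230:430],None,fx=3,fy=3,interpolation=cv2.INTER_CUBIC))
E
```

```text
clock: 5.1
eef_pos: [0.5261, -0.1435, 0.0085]
ee_rot: [-0.0, 0.985, 0.172, 0.0]
wrist_force: [0.7, -0.1, -0.8]
gripper_width: 0.0304
t 5.1 p [ 0.5261 -0.1435  0.0085] w 0.0304 F [ 0.7 -0.1 -0.8]
xyz cm [ 0.52  0.02 -0.05] rot deg [-0.   -0.04 -0.02]
```

View pics/t4.png

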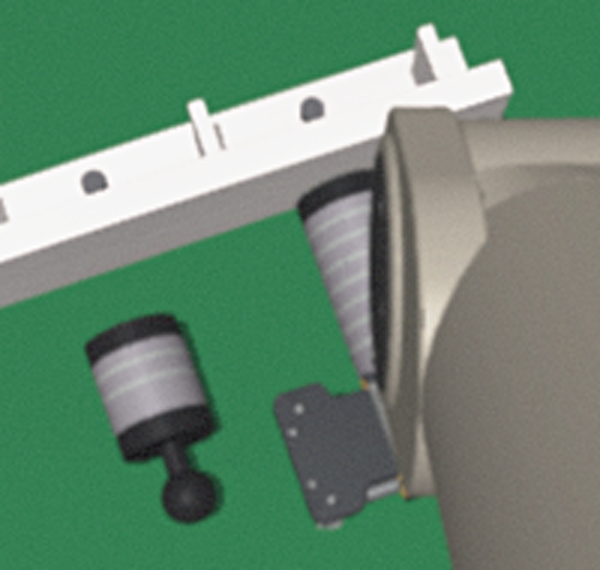

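View pics/s4.png

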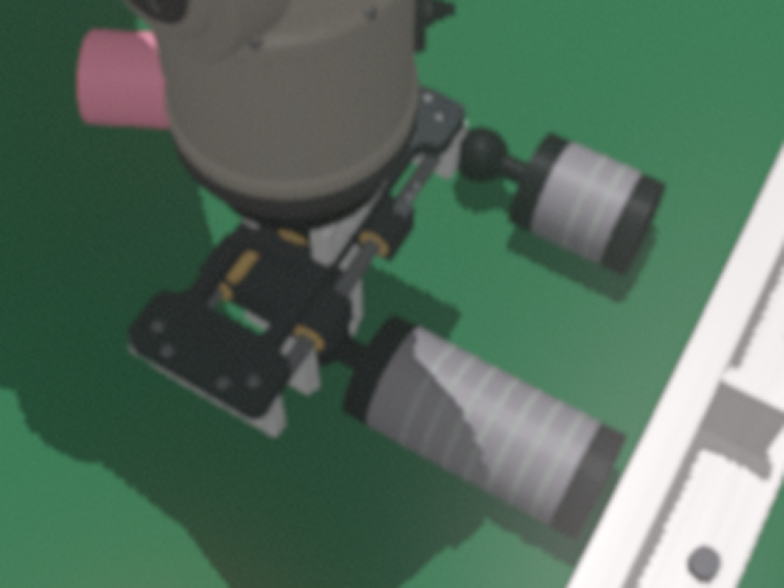

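```bash
python3 -m handwheel '[{"xyz":[0.15,0,0],"delta_rot":[0,0,0]},{"xyz":[0.3,0,0],"delta_rot":[0,0,0]},{"xyz":[0.4,0,0],"delta_rot":[0,0,0]},{"xyz":[0.4,0,0],"delta_rot":[0,0,0]}]' 1; python3 -m handwheel '[{"xyz":[0.1,0,0],"delta_rot":[0,0,0]},{"xyz":[0.1,0,0],"delta_rot":[0,0,0]}]' 1;python3 -m handwheel '[{"xyz":[0.1,0,0],"delta_rot":[0,0,0]},{"xyz":[0.1,0,0],"delta_rot":[0,0,0]}]' 1
```

```text
clock: 5.6
eef_pos: [0.5294, -0.1424, 0.0085]
ee_rot: [-0.0, 0.985, 0.172, 0.0]
wrist_force: [-1.7, -0.7, 1.4]
gripper_width: 0.0308
clock: 5.8
eef_pos: [0.5303, -0.1421, 0.0085]
ee_rot: [-0.0, 0.985, 0.172, 0.0]
wrist_force: [-1.3, -1.0, 0.9]
gripper_width: 0.0305
clock: 6.0
eef_pos: [0.5313, -0.1417, 0.0085]
ee_rot: [-0.0, 0.985, 0.172, 0.0]
wrist_force: [-1.9, -1.1, 0.6]
gripper_width: 0.0306
```

```bash
for i in 1 2 3; do python3 -m handwheel '[{"xyz":[0.1,0,0],"delta_rot":[0,0,0]},{"xyz":[0.1,0,0],"delta_rot":[0,0,0]}]' 1 | sed -n '1,2p;4p'; done
```

```text
clock: 6.2
eef_pos: [0.5323, -0.1414, 0.0085]
wrist_force: [-1.2, -0.6, 0.2]
clock: 6.4
eef_pos: [0.5331, -0.141, 0.0085]
wrist_force: [-1.2, -1.2, 1.0]
clock: 6.6
eef_pos: [0.5331, -0.1411, 0.0084]
wrist_force: [-7.0, -2.6, 5.6]
```

```bash
python3 -m handwheel '[{"xyz":[0.1,0,0],"delta_rot":[0,0,0]},{"xyz":[0.1,0,0],"delta_rot":[0,0,0]},{"xyz":[0.1,0,0],"delta_rot":[0,0,0]}]' 1
python3 - <<'E'
from h import *
im=vision.capture("scene"); cv2.imwrite("pics/s5.png",cv2.resize(im[190:400,220:500],None,fx=2.8,fy=2.8,interpolation=cv2.INTER_CUBIC))
im=vision.capture("top"); cv2.imwrite("pics/t5.png",cv2.resize(im[80:270,230:430],None,fx=3,fy=3,interpolation=cv2.INTER_CUBIC))
E
```

```text
clock: 6.9
eef_pos: [0.5331, -0.141, 0.0083]
ee_rot: [-0.0, 0.985, 0.172, -0.002]
wrist_force: [-11.8, -3.4, 10.4]
gripper_width: 0.0305
```

View pics/t5.png

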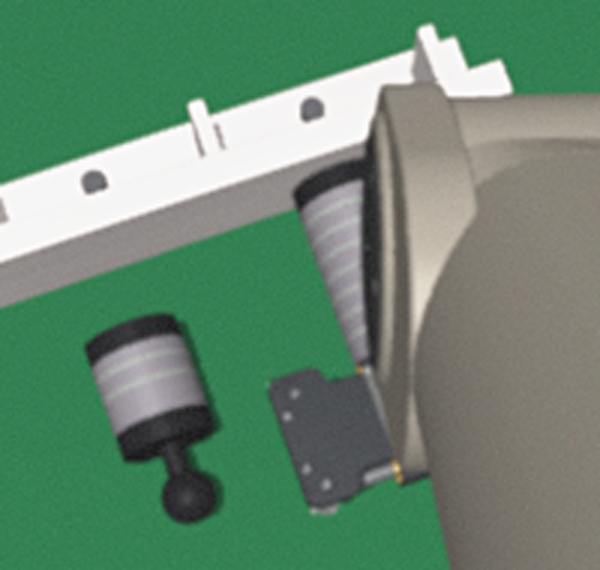

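View pics/s5.png

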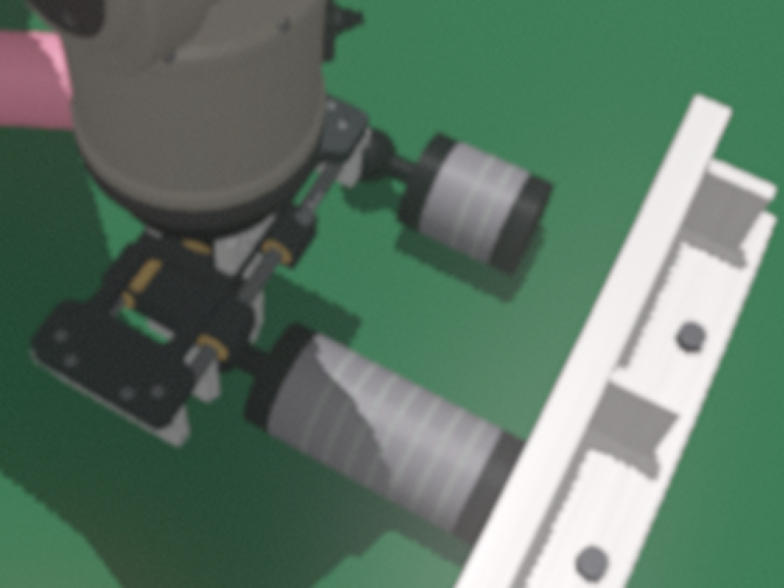

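```bash
python3 -m handwheel '[{"xyz":[-0.25,0,-0.65],"delta_rot":[0,0,0]},{"xyz":[-0.33,0,-1.35],"delta_rot":[0,0,0]},{"xyz":[-0.37,0,-2.05],"delta_rot":[0,0,0]},{"xyz":[-0.39,0,-2.7],"delta_rot":[0,0,0]},{"xyz":[-0.37,0,-3.4],"delta_rot":[0,0,0]},{"xyz":[-0.32,0,-4.05],"delta_rot":[0,0,0]},{"xyz":[-0.24,0,-4.7],"delta_rot":[0,0,0]},{"xyz":[-0.13,0,-5.3],"delta_rot":[0,0,0]}]' 1
python3 - <<'E'
from h import *
im=vision.capture("scene"); cv2.imwrite("pics/s6.png",cv2.resize(im[190:400,220:500],None,fx=2.8,fy=2.8,interpolation=cv2.INTER_CUBIC))
print(ctrl.get_obs()["eef_pos"],ctrl.get_obs()["wrist_force"])
E
```

```text
clock: 7.8
eef_pos: [0.534, -0.1408, 0.0621]
ee_rot: [0.0, 0.985, 0.172, 0.0]
wrist_force: [-0.3, 0.3, -2.3]
gripper_width: 0.0306
[ 0.53451151 -0.14079381  0.06296923] [-0.77523191 -0.6983632  -0.56253025]
```

View pics/s6.png

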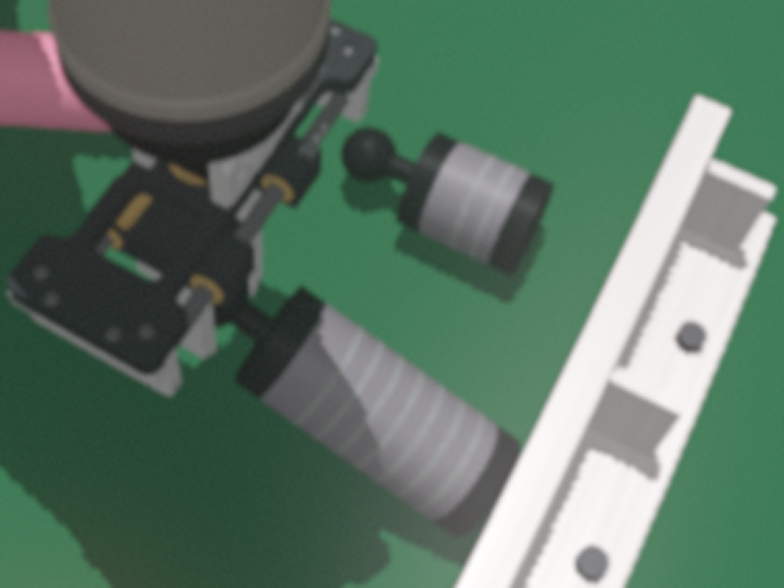

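```bash
python3 -m handwheel '[{"xyz":[0.12,0,-0.65],"delta_rot":[0,0,0]},{"xyz":[0.3,0,-1.25],"delta_rot":[0,0,0]},{"xyz":[0.5,0,-1.8],"delta_rot":[0,0,0]},{"xyz":[0.72,0,-2.35],"delta_rot":[0,0,0]},{"xyz":[1,0,-2.9],"delta_rot":[0,0,0]},{"xyz":[1.3,0,-3.4],"delta_rot":[0,0,0]},{"xyz":[1.6,0,-3.9],"delta_rot":[0,0,0]},{"xyz":[1.95,0,-4.35],"delta_rot":[0,0,0]}]' 1
python3 - <<'E'
from h import *
im=vision.capture("scene"); cv2.imwrite("pics/s7.png",cv2.resize(im[190:400,220:500],None,fx=2.8,fy=2.8,interpolation=cv2.INTER_CUBIC))
print(ctrl.get_obs()["eef_pos"],ctrl.get_obs()["wrist_force"])
E
```

```text
clock: 8.65
eef_pos: [0.5523, -0.1341, 0.1054]
ee_rot: [-0.0, 0.985, 0.172, 0.0]
wrist_force: [1.0, -0.0, -2.2]
gripper_width: 0.0305
[ 0.55308471 -0.13392087  0.10606449] [0.45749087 0.37711622 0.79066418]
```

View pics/s7.png

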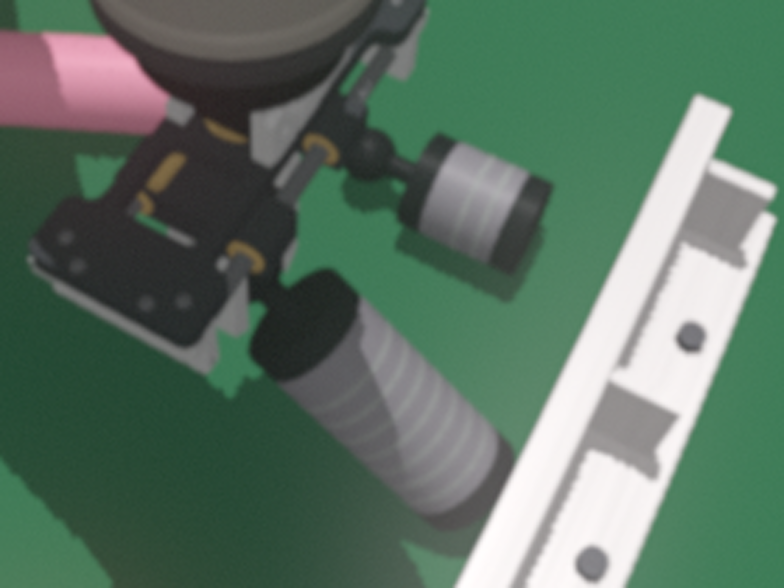

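```bash
python3 -m handwheel '[{"xyz":[0.37,0,-0.45],"delta_rot":[0,0,0]},{"xyz":[0.78,0,-0.88],"delta_rot":[0,0,0]},{"xyz":[1.2,0,-1.27],"delta_rot":[0,0,0]},{"xyz":[1.65,0,-1.65],"delta_rot":[0,0,0]},{"xyz":[2.1,0,-2],"delta_rot":[0,0,0]},{"xyz":[2.6,0,-2.3],"delta_rot":[0,0,0]},{"xyz":[3.1,0,-2.6],"delta_rot":[0,0,0]},{"xyz":[3.65,0,-2.85],"delta_rot":[0,0,0]}]' 1
python3 - <<'E'
from h import *
im=vision.capture("scene"); cv2.imwrite("pics/s8.png",cv2.resize(im[190:400,220:500],None,fx=2.8,fy=2.8,interpolation=cv2.INTER_CUBIC))
print(ctrl.get_obs()["eef_pos"],ctrl.get_obs()["wrist_force"])
E
```

```text
clock: 9.5
eef_pos: [0.5867, -0.1218, 0.1338]
ee_rot: [0.0, 0.985, 0.172, -0.0]
wrist_force: [-3.3, -0.9, 1.6]
gripper_width: 0.0303
[ 0.58767744 -0.12137487  0.13421818] [0.11620248 0.18126412 0.85112462]
```

View pics/s8.png

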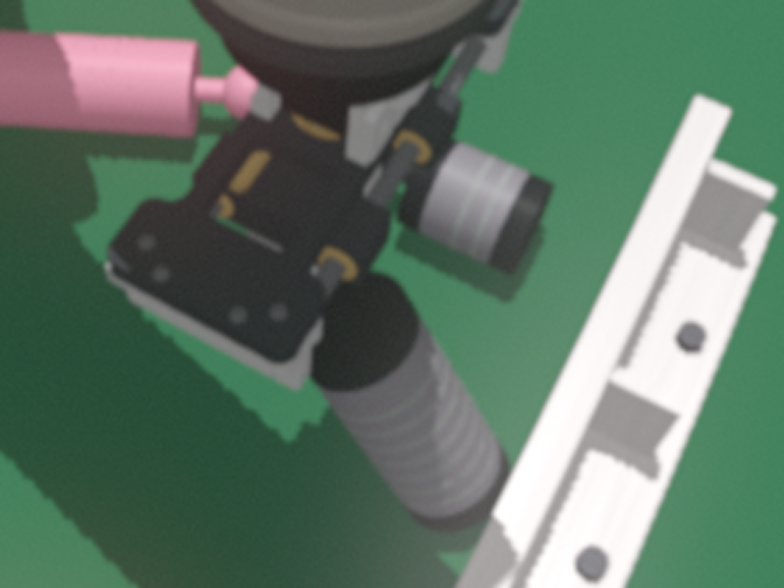

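```bash
python3 -m handwheel '[{"xyz":[0.55,0,-0.23],"delta_rot":[0,0,0]},{"xyz":[1.1,0,-0.42],"delta_rot":[0,0,0]},{"xyz":[1.7,0,-0.6],"delta_rot":[0,0,0]},{"xyz":[2.3,0,-0.73],"delta_rot":[0,0,0]},{"xyz":[2.95,0,-0.84],"delta_rot":[0,0,0]},{"xyz":[3.6,0,-0.92],"delta_rot":[0,0,0]},{"xyz":[4.25,0,-0.97],"delta_rot":[0,0,0]},{"xyz":[4.9,0,-0.98],"delta_rot":[0,0,0]}]' 1
python3 - <<'E'
from h import *
im=vision.capture("scene"); cv2.imwrite("pics/s9.png",cv2.resize(im[190:400,220:500],None,fx=2.8,fy=2.8,interpolation=cv2.INTER_CUBIC))
print(ctrl.get_obs()["eef_pos"],ctrl.get_obs()["wrist_force"])
E
```

```text
clock: 10.35
eef_pos: [0.6338, -0.1049, 0.1442]
ee_rot: [0.0, 0.985, 0.172, 0.001]
wrist_force: [-2.5, -0.8, 8.4]
gripper_width: 0.0305
[ 0.63468002 -0.10428048  0.14412105] [ 0.02200925 -0.07050035  6.5622736 ]
```

View pics/s9.png

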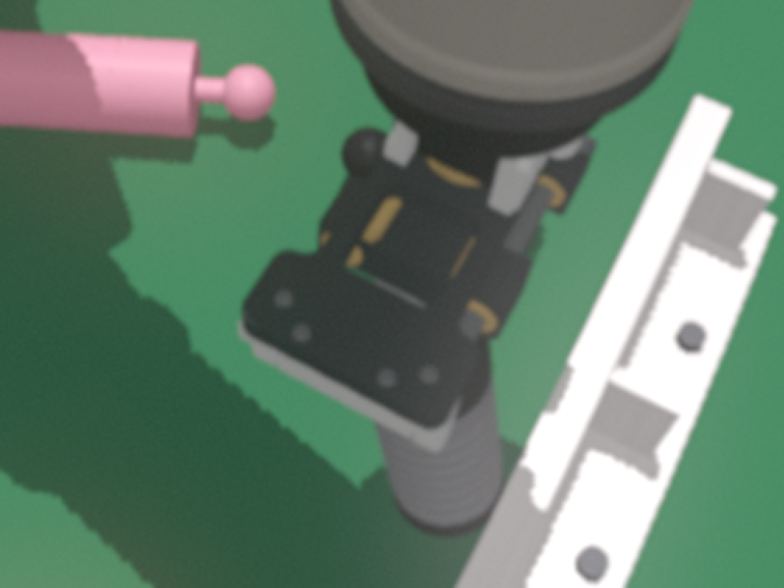

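```bash
python3 -m handwheel '[{"xyz":[0.5,0,-0.04],"delta_rot":[0,0,0]},{"xyz":[1,0,-0.02],"delta_rot":[0,0,0]},{"xyz":[1.4,0,0.02],"delta_rot":[0,0,0]},{"xyz":[1.8,0,0.05],"delta_rot":[0,0,0]},{"xyz":[2.1,0,0.09],"delta_rot":[0,0,0]},{"xyz":[2.4,0,0.14],"delta_rot":[0,0,0]},{"xyz":[2.5,0,0.15],"delta_rot":[0,0,0]},{"xyz":[2.5,0,0.15],"delta_rot":[0,0,0]}]' 1
python3 - <<'E'
from h import *
im=vision.capture("scene"); cv2.imwrite("pics/s10.png",cv2.resize(im[190:400,220:500],None,fx=2.8,fy=2.8,interpolation=cv2.INTER_CUBIC))
im=vision.capture("top"); cv2.imwrite("pics/t10.png",cv2.resize(im[80:270,230:430],None,fx=3,fy=3,interpolation=cv2.INTER_CUBIC))
print(ctrl.get_obs()["eef_pos"],ctrl.get_obs()["wrist_force"])
E
```

```text
clock: 11.2
eef_pos: [0.6577, -0.096, 0.1428]
ee_rot: [-0.0, 0.985, 0.172, 0.001]
wrist_force: [0.7, 0.5, 9.9]
gripper_width: 0.0295
[ 0.65764056 -0.09606632  0.14276927] [ 0.39324462 -0.17258679  9.04822591]
```

View pics/s10.png

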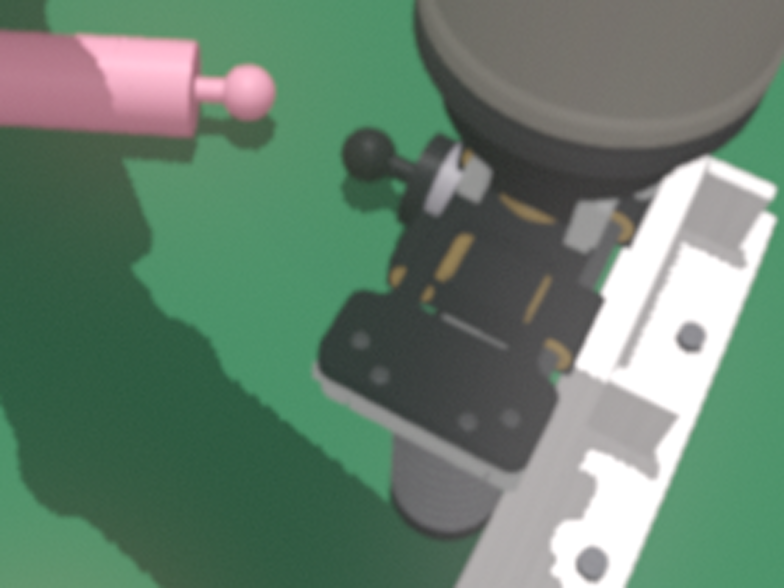

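View pics/t10.png

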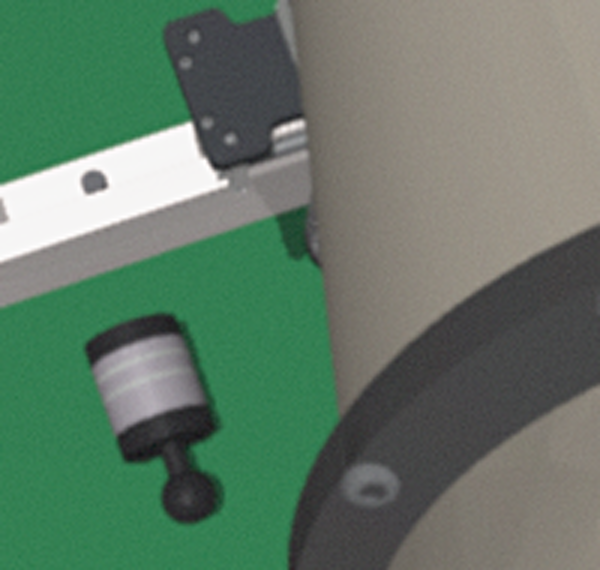

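```bash
python3 -m handwheel '[{"xyz":[0.05,0,-0.05],"delta_rot":[0,0,0]},{"xyz":[0.1,0,-0.1],"delta_rot":[0,0,0]},{"xyz":[0.1,0,-0.1],"delta_rot":[0,0,0]},{"xyz":[0.1,0,-0.1],"delta_rot":[0,0,0]}]' 1
```

```text
clock: 11.7
eef_pos: [0.6573, -0.0962, 0.1429]
ee_rot: [-0.0, 0.985, 0.172, 0.0]
wrist_force: [1.1, 0.8, 3.0]
gripper_width: 0.0294
```

```bash
python3 -m handwheel '[{"xyz":[0,0,0],"delta_rot":[0,0,0]},{"xyz":[0,0,0],"delta_rot":[0,0,0]},{"xyz":[0,0,0],"delta_rot":[0,0,0]},{"xyz":[0,0,0],"delta_rot":[0,0,0]},{"xyz":[0,0,0],"delta_rot":[0,0,0]},{"xyz":[0,0,0],"delta_rot":[0,0,0]},{"xyz":[0,0,0],"delta_rot":[0,0,0]},{"xyz":[0,0,0],"delta_rot":[0,0,0]}]' 0
python3 - <<'E'
from h import *
im=vision.capture("scene"); cv2.imwrite("pics/s11.png",cv2.resize(im[190:400,220:500],None,fx=2.8,fy=2.8,interpolation=cv2.INTER_CUBIC))
print(ctrl.get_obs()["eef_pos"],ctrl.get_obs()["wrist_force"])
E
```

```text
clock: 12.5
eef_pos: [0.6569, -0.0965, 0.1428]
ee_rot: [-0.0, 0.985, 0.172, -0.0]
wrist_force: [-1.0, 0.2, 0.3]
gripper_width: 0.0899
[ 0.65694695 -0.09642877  0.14279093] [-0.47610519  0.93273453  0.36726385]
```

View pics/s11.png

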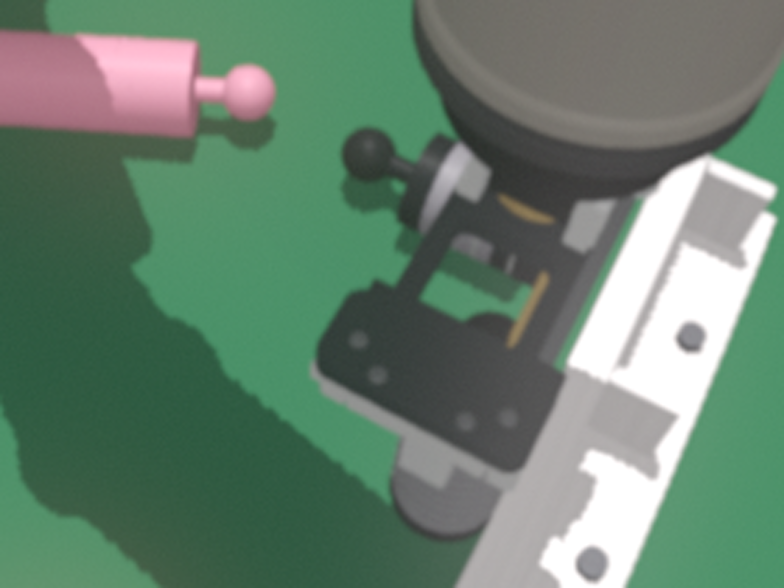

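```bash
python3 -m handwheel '[{"xyz":[0,0,-1],"delta_rot":[0,0,0]},{"xyz":[0,0,-3],"delta_rot":[0,0,0]},{"xyz":[0,0,-5.5],"delta_rot":[0,0,0]},{"xyz":[0,0,-8],"delta_rot":[0,0,0]},{"xyz":[0,0,-10.5],"delta_rot":[0,0,0]},{"xyz":[-2,0,-11],"delta_rot":[0,0,0]},{"xyz":[-5,0,-11],"delta_rot":[0,0,0]},{"xyz":[-9,0,-11],"delta_rot":[0,0,0]}]' 0;python3 -m handwheel '[{"xyz":[-4,4,0],"delta_rot":[0,0,0]},{"xyz":[-4,8,0],"delta_rot":[0,0,0]},{"xyz":[-4,12,0],"delta_rot":[0,0,0]},{"xyz":[-4,16,0],"delta_rot":[0,0,0]},{"xyz":[-4,20,0],"delta_rot":[0,0,0]},{"xyz":[-4,23,0],"delta_rot":[0,0,0]},{"xyz":[-4,26,0],"delta_rot":[0,0,0]},{"xyz":[-4,28,0],"delta_rot":[0,0,0]}]' 0
python3 - <<'E'
from h import *
for n in("scene","top"): cv2.imwrite(f"pics/{n}12.png",vision.capture(n))
E
```

```text
clock: 13.35
eef_pos: [0.5722, -0.1264, 0.2535]
ee_rot: [-0.0, 0.985, 0.173, 0.001]
wrist_force: [0.6, -0.4, 0.2]
gripper_width: 0.0937
clock: 14.15
eef_pos: [0.6296, -0.4062, 0.2532]
ee_rot: [0.0, 0.985, 0.171, 0.0]
wrist_force: [-0.5, -0.0, 0.3]
gripper_width: 0.0938
```

View pics/scene12.png

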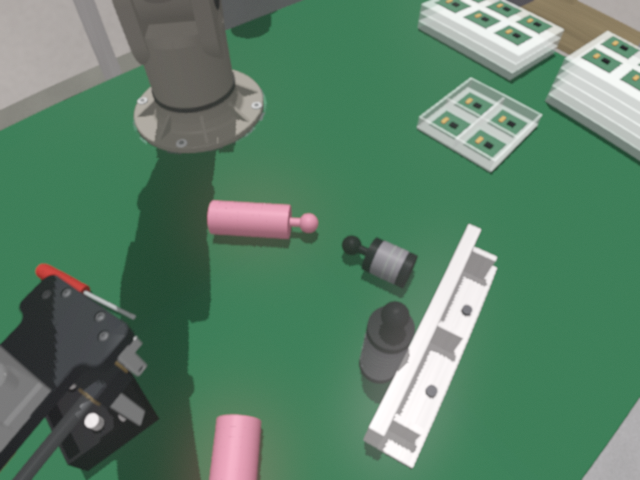

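View pics/top12.png

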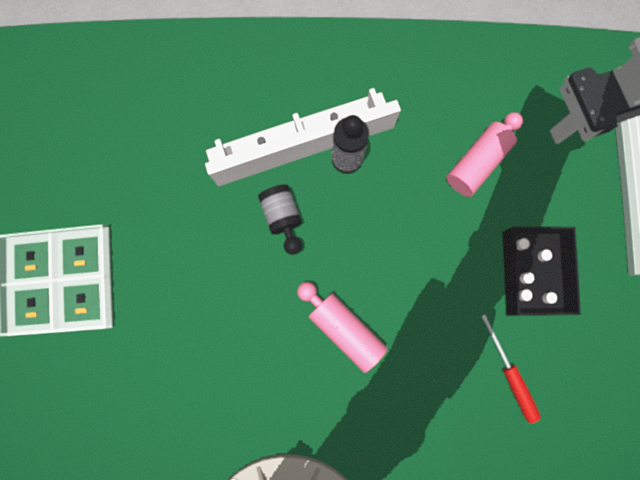

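```bash
python3 - <<'E'
from h import *
n=np.array([np.cos(np.radians(19.85)),np.sin(np.radians(19.85))]); o=np.array([.6614,-.026])
for c in("top","scene"):
  for t,z in(("long_knob",.162),("long_cartridge",0)):
    for d in vision.landmark_of(t,c):
        P=at_z(c,d["uv"],z); print(c,t,np.round(d["uv"],1),round(d["confidence"],2),P.round(4),"axis-face mm",round(float((P[:2]-o)@n)*1000,1))
im=cv2.imread("pics/top12.png"); a=cv2.resize(im[90:190,300:410],None,fx=5,fy=5,interpolation=cv2.INTER_CUBIC)
im2=cv2.imread("pics/scene12.png"); b=cv2.resize(im2[290:395,340:450],(0,0),fx=4,fy=4,interpolation=cv2.INTER_CUBIC)
cv2.imwrite("pics/t13.png",a); cv2.imwrite("pics/s13.png",b)
# expected silhouettes at gap 0: overlay
P=np.array([.6569,-.0964]) 
for c,I in(("top",im),("scene",im2)):
    m=sil(c,np.array([P[0],P[1],0.]),[0,0,1],.13); cs,_=cv2.findContours(m.astype(np.uint8),0,1); J=I.copy(); cv2.drawContours(J,cs,-1,(0,0,255),1)
    x,y=(300,90) if c=="top" else(340,280); cv2.imwrite(f"pics/o_{c}.png",cv2.resize(J[y:y+115,x:x+110],None,fx=5,fy=5,interpolation=cv2.INTER_NEAREST))
a=cv2.imread("pics/o_top.png");b=cv2.imread("pics/o_scene.png"); cv2.imwrite("pics/o.png",cv2.resize(np.hstack([a,b]),(800,418)))
E
```

```text
top long_knob [514.3 123.5] 0.81 [ 0.6661 -0.3446  0.162 ] axis-face mm -103.7
top long_knob [305.4 290.8] 0.71 [ 0.4106 -0.0307  0.162 ] axis-face mm -237.5
top long_knob [350.7 122.7] 0.62 [ 0.6616 -0.0946  0.162 ] axis-face mm -23.1
top long_cartridge [460.5 187.5] 0.69 [ 0.607 -0.304  0.   ] axis-face mm -145.6
top long_cartridge [346.7 159.1] 0.67 [ 0.6573 -0.097   0.    ] axis-face mm -28.0
top long_cartridge [375.4 360. ] 0.64 [ 0.3001 -0.1475  0.    ] axis-face mm -381.1
top long_cartridge [353.8 124.4] 0.61 [ 0.7243 -0.11    0.    ] axis-face mm 30.6
scene long_knob [308.3 223.1] 0.9 [ 0.4971 -0.0888  0.162 ] axis-face mm -175.8
scene long_knob [395.8 312.7] 0.86 [ 0.6573 -0.0925  0.162 ] axis-face mm -26.4
scene long_cartridge [239.3 418.1] 0.75 [ 0.5945 -0.2908  0.    ] axis-face mm -152.8
scene long_cartridge [212.4 220.1] 0.59 [ 0.2861 -0.1398  0.    ] axis-face mm -391.7
scene long_cartridge [410.3 272.3] 0.39 [0.5825 0.0502 0.    ] axis-face mm -48.3
```

View pics/o.png

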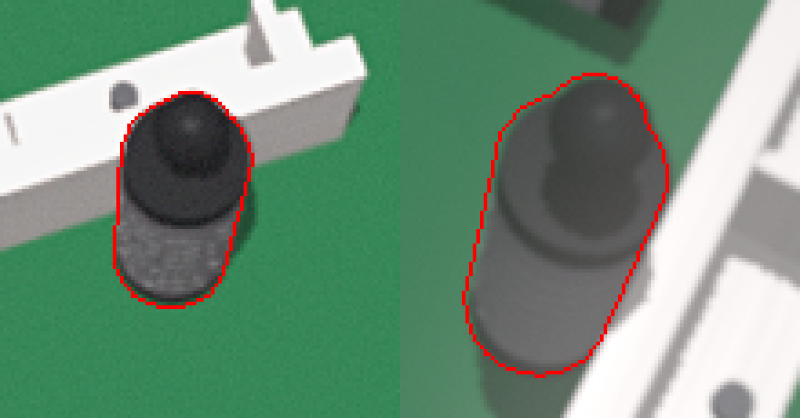

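```bash
python3 - <<'E'
from h import *
a=cv2.imread("pics/top0.png").astype(int);b=cv2.imread("pics/top12.png").astype(int)
print("short region diff",abs(a-b)[180:260,255:305].mean(), "bg",abs(a-b)[180:260,150:200].mean())
o=ctrl.get_obs(); print(o["clock"],np.round(o["wrist_force"],1))
workorder.close_job()
E
```

```text
short region diff 6.382416666666667 bg 6.1810833333333335
14.45 [-0.3 -0.   0.3]
the job is handed in; nothing more can be done
```

The long grey cartridge is standing upright by itself close against the stop, and I handed the job in at 14.45 s of the 42 s allowed. I gripped it by its knob and slid it until the foot met the stop, where the wrist force rose to about 12 N. Then I swung the knob up along the path that keeps the foot down and at the stop, released it and moved the arm clear.

**Upright and in place:** the outline I calculated for an upright cartridge matches both camera pictures. The network's foot point puts the axis about 28 mm from the stop face, which means touching.

**One disagreement:** the position where I felt contact put the stop face about 2 mm further away than the pictures did. There may be a gap of up to about 2 mm, within the 2 mm calibration error. I did not nudge the cartridge to close it.

**Rest of the scene:** the short cartridge shows no change between the first and last top pictures beyond image noise. The wrist force was about zero at hand-in. The highest force I saw was about 16 N, against the 120 N limit.

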